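# Line up the bottles by height on the bench rack

### The job

Stand the four containers (red bottle, pale bottle, green tin, tall white bottle) upright on the round black pads of the raised wooden rack in order of height: the tallest on the pad next to the red post, then each next shorter one along the row, down to the shortest at the other end. Centre each on its own pad, and leave the web camera where it stands.

Things in the scene. Friction and masses are not known exactly. Their poses are not given: they have to be found in the camera images.
- red_bottle_mid (a point): small red bottle, 40 mm high: round body 24 mm across up to 33 mm, a narrow nozzle above. Loose, standing on the desk. The point is on its axis half-way up (20 mm above its foot); z is up along it
- clear_bottle_mid (a point): small pale, translucent bottle with a dark grey nozzle, 50 mm high: round body 30 mm across up to 41 mm, nozzle above. Loose, standing on the desk. The point is on its axis half-way up (25 mm above its foot); z is up along it
- green_tin_mid (a point): green round tin with a white lid, 93 mm high: body 62 mm across up to 82 mm, lid (fixed) 64 mm across above. Loose, standing on the desk in front of the rack (a like tin far off at the right end of the room is scenery). The point is on its axis half-way up (46.5 mm above its foot); z is up along it
- white_bottle_big_mid (a point): tall white bottle with a blue cap, 132 mm high: round body 52 mm across and straight up to 85 mm, its shoulder narrowing to the 24 mm cap, which takes up the last 20 mm. Loose, standing on the desk. The point is on its axis half-way up (66 mm above its foot); z is up along it
- pad_1_top (a point): first pad of the row, at the rack's left end (+y): round black rubber pad, 68 mm across, 3 mm thick, fixed on the rack's deck (105 mm above the desk), with a small white dot at its centre. The point is the centre of its top face, 108 mm above the desk. x is across the row, y along it; the four pads stand in one straight row, 80 mm apart, along the middle of the pale wooden deck (85 x 375 mm, 9 mm thick, on two end panels) of a fixed raised rack
- pad_2_top (a point): second pad from the left: round black rubber pad, 68 mm across, 3 mm thick, fixed on the rack's deck (105 mm above the desk), with a small white dot at its centre. The point is the centre of its top face, 108 mm above the desk. x is across the row, y along it
- pad_3_top (a point): third pad from the left: round black rubber pad, 68 mm across, 3 mm thick, fixed on the rack's deck (105 mm above the desk), with a small white dot at its centre. The point is the centre of its top face, 108 mm above the desk. x is across the row, y along it
- pad_4_top (a point): fourth pad, at the rack's right end (-y): round black rubber pad, 68 mm across, 3 mm thick, fixed on the rack's deck (105 mm above the desk), with a small white dot at its centre. The point is the centre of its top face, 108 mm above the desk. x is across the row, y along it
- red_post_top (a point): red post, 24 mm across and 26 mm high, fixed on the rack's deck beyond one end pad, 50 mm from that pad's centre; which end varies (a like grey post stands at the other end). The point is the centre of its top, 131 mm above the desk
- web_camera_mid (a point): small black web camera, 36 x 46 x 49 mm, standing loose on the desk at the right, to be left alone. The point is half-way up, 24.5 mm above its foot
There are look-alikes about, which are no part of the job. Leave any blue or yellow look-alike of the part that bears clear_bottle_mid alone.

How it is judged:
By the outcome, as a careful person would: the job done as asked, in the order asked, and still so for the second after the job is handed in, with the robot touching nothing.
It also fails if it takes over 112 s, if anything falls off the work surface, if the arm or the gripper's body presses on something with over 40 N, if the wrist force passes 120 N, or if a joint passes its speed limit or range.

### The arm

A 6-joint arm with a two-finger parallel gripper is mounted at the origin on a cart in front of the work surface, level with it; the furniture and walls round the work are solid. World frame = base frame: x ahead of the robot, y to its left, z up, the work surface at z = 0. Lengths are in mm, angles in rad, forces in N, time in s.
With the tool pointing down it reaches from about 350 to 975 mm from the base axis. Payload 7.1 kg.
Tool frame: the origin (TCP) lies between the finger pads; the fingertips stand 14 mm ahead of it and the grasp point (between the pads) lies 5 mm behind it (ctrl.tcp_to_tips is the distance from the TCP to the fingertips, in mm); z points along the fingers, y is the line along which they close (so a half turn about z gives the same grasp; the last joint's range is limited). The gripper opens to 88 mm and grips with 3 to 60 N. Pads are 20 mm wide; open, the fingers measure 115 mm over their backs; the gripper's body (75 mm by 178 mm) begins 61 mm behind the grasp point.
Start: joints at [1.202, 0.423, 1.63, -0, 1.089, -0.019], TCP at [214.162, 587.145, 236.675] pointing down, gripper open.
Joint ranges: [-3, 3], [-0.9, 2.11], [0.09, 2.58], [-1.31, 4.45], [0.11, 2.69], [-2.54, 2.54]. Speed limits (rad/s): [2.39, 2.39, 3.01, 3.14, 3.14, 3.14].

### API

Orientations are given as a rotation vector (axis times angle).
In Python, from workcell import ctrl gives the robot as it stands.
- The arm moves only by the tool apply_moves, never from a script. Its argument "series" is a list that holds one entry, the list of rows, each a list of 7 numbers: the shift along the tool's x, y, z in cm, then the turn, a rotation vector about the tool's x, y, z in degrees, then the opening, from 0 (shut) to 1 (fully open). A call has 1 to 12 rows; each row shifts and turns the commanded pose from where the row before left it, along the tool's axes as they then stand; what a row does not reach is not made up. A row lasts 1/10 s, in which the tool goes at most 50 mm and 8.59 degrees, less where a joint would pass 70% of its speed; a pose out of reach is approached as far as the arm can. A call with a gripper value outside its range is refused whole. The fingers move at their own pace and stop on an object; the grip force is fixed at half the most. Time passes only in rows, so rows that do not move let the fingers close. It gives the time, the measured TCP pose, the force and the opening at its end, in the units of the state.
- ctrl.get_obs(): the state, without advancing time (a new reading comes with each control period).
- ctrl.get_image(name): name is "scene" or "top" or "wrist"; returns a dict with "img" (384x512x3 uint8, blue, green, red), "K" (3x3 intrinsics, pixels), "cam_to_world" (4x4, takes a point from camera to world coordinates). Camera axes: x right, y down, z forward; pixel columns grow to the right and rows downward; lengths in mm; the calibration is good to about 2 mm. A picture is of the moment at which its call begins. There is no depth.
- ctrl.close_job(): hands the job in, once; it reports no verdict.
The state is a dict: "t": time; "qpos": joint angles; "qvel": joint speeds; "joint_torque": joint torques, N m; "ee_pos": TCP position; "orientation": TCP orientation; "ft_force": force on the tool from outside, world axes, zero at the start; "moment": the same for the moment, N m; "width": finger opening in mm.
Only numpy, scipy, OpenCV 4.12 (cv2) and the standard library are available. Lean on these libraries where they do the work, as an engineer would, in place of code of your own. Each camera call takes 0.05 s, during which the arm holds its last target. There are 200 camera calls.

## Working session

There is one attempt and no reset: what is moved stays moved. The work goes in short steps, Python scripts to look and compute and a tool call to move; the robot and the scene stay as the last step left them, time stands still between calls to the robot, and variables do not carry over. Pictures are saved under pics/ and viewed, on a budget of 14 in all, crops included, one or two more only if the job needs it, and the job is handed in when it is done.

Besides the shell and the picture viewer there is one more tool, called after "Call:" as a command line: name --argument value ..., lists and objects as JSON in quotes. apply_moves: Moves the arm, as the interface text tells. Its arguments: {"type":"object","properties":{"series":{"type":"array","items":{"type":"array","items":{"type":"array","items":{"type":"number"}}}}},"required":["series"]}

```bash
ls; mkdir -p pics; python3 - <<'E'
from workcell import ctrl
import cv2,numpy as np
o=ctrl.get_obs();print({k:np.round(v,3) for k,v in o.items()})
for n in("scene","top"):
    d=ctrl.get_image(n);cv2.imwrite(f"pics/{n}0.png",d["img"]);np.savez(f"pics/{n}0.npz",**d);print(n,d["K"],np.round(d["cam_to_world"],3))
E
```

```text
pics
{'t': np.float64(0.0), 'qpos': array([ 1.202,  0.424,  1.631, -0.   ,  1.089, -0.019]), 'qvel': array([-0.   ,  0.   ,  0.001, -0.   ,  0.   ,  0.001]), 'joint_torque': array([ 3.0000e-03, -5.4460e+01, -2.7367e+01,  6.5000e-02,  2.3000e-02,
       -0.0000e+00]), 'ee_pos': array([213.972, 586.663, 235.939]), 'orientation': array([-5.470e-01, -3.093e+00,  2.000e-03]), 'ft_force': array([-0.486,  0.789,  0.031]), 'moment': array([-0.031, -0.047, -0.035]), 'width': np.float64(87.839)}
scene [[381.74978965   0.         254.15009765]
 [  0.         381.74978965 190.88245979]
 [  0.           0.           1.        ]] [[ 6.35000e-01 -4.80000e-01  6.05000e-01 -5.45530e+01]
 [-7.72000e-01 -4.02000e-01  4.92000e-01 -5.01599e+02]
 [ 7.00000e-03 -7.80000e-01 -6.26000e-01  6.74468e+02]
 [ 0.00000e+00  0.00000e+00  0.00000e+00  1.00000e+00]]
top [[474.19402032   0.         249.6709887 ]
 [  0.         474.19402032 196.38232201]
 [  0.           0.           1.        ]] [[-2.200000e-02 -9.840000e-01  1.760000e-01  2.517650e+02]
 [-1.000000e+00  2.300000e-02  3.000000e-03 -6.052000e+01]
 [-7.000000e-03 -1.760000e-01 -9.840000e-01  1.411752e+03]
 [ 0.000000e+00  0.000000e+00  0.000000e+00  1.000000e+00]]
```

View pics/scene0.png

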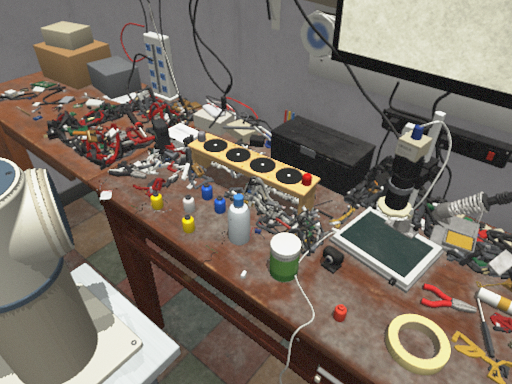

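View pics/top0.png

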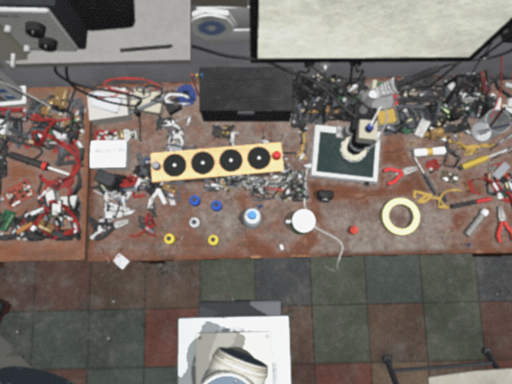

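The scene view shows the red post at (307,180), at the right end of the rack. In the top view it is at (276,155), beside pad_4, so from right to left the order is white, tin, pale, red.
Candidates for the pale bottle are pale at scene (188,203), blue at (207,192) and (220,205), and yellow at (156,202) and (188,224). Only (188,203) is pale. I'll confirm it in a crop and measure.

```bash
cat > h.py <<'E'
import cv2,numpy as np
from scipy.spatial.transform import Rotation as R
def ray(d,uv):
    M=d["cam_to_world"];v=M[:3,:3]@np.linalg.inv(d["K"])@[uv[0],uv[1],1];return M[:3,3],v
def onz(d,uv,z):
    c,v=ray(d,uv);return c+v*(z-c[2])/v[2]
def tri(d1,u1,d2,u2):
    A=[];b=[]
    for d,u in((d1,u1),(d2,u2)):
        c,v=ray(d,u);v=v/np.linalg.norm(v);P=np.eye(3)-np.outer(v,v);A.append(P);b.append(P@c)
    return np.linalg.lstsq(np.vstack(A),np.hstack(b),rcond=None)[0]
def proj(d,p):
    M=d["cam_to_world"];q=d["K"]@(M[:3,:3].T@(np.array(p)-M[:3,3]));return q[:2]/q[2]
E
python3 - <<'E'
from h import *
t=dict(np.load("pics/top0.npz"));s=dict(np.load("pics/scene0.npz"))
for n,u,z in[("red",(353,230),33),("clear",(194,222),45),("tin",(303,221),93),("white",(253,216),132),("pad1",(175,165),108),("pad2",(203,162),108),("pad3",(231,160),108),("pad4",(260,158),108),("post",(276,155),131),("cam",(324,196),40),("b1",(195,200),45),("b2",(216,205),45),("y1",(169,239),45),("y2",(213,240),45)]:
    p=onz(t,u,z);print(n,np.round(p),np.round(proj(s,p)))
a=cv2.resize(s["img"][130:330,140:360],None,fx=3.5,fy=3,interpolation=3)
b=cv2.resize(t["img"][140:260,140:365],None,fx=3.5,fy=3.5,interpolation=3)
cv2.imwrite("pics/c1.png",cv2.resize(s["img"][130:330,140:360],None,fx=3,fy=3,interpolation=3));cv2.imwrite("pics/c2.png",b)
E
```

```text
red [ 391. -356.   33.] [339. 308.]
clear [424. 106.  45.] [188. 197.]
tin [ 414. -205.   93.] [285. 243.]
white [426. -65. 132.] [238. 198.]
pad1 [579. 152. 108.] [216. 146.]
pad2 [586.  73. 108.] [239. 155.]
pad3 [590.  -6. 108.] [263. 165.]
pad4 [594. -89. 108.] [290. 176.]
post [ 596. -133.  131.] [306. 176.]
cam [ 493. -275.   40.] [331. 255.]
b1 [489. 103.  45.] [207. 186.]
b2 [472.  42.  45.] [219. 198.]
y1 [376. 179.  45.] [155. 195.]
y2 [370.  52.  45.] [187. 217.]
```

View pics/c1.png

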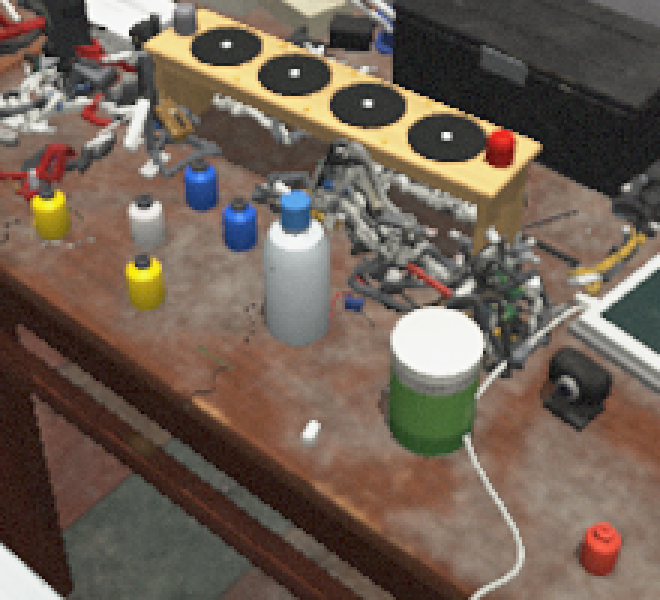

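View pics/c2.png

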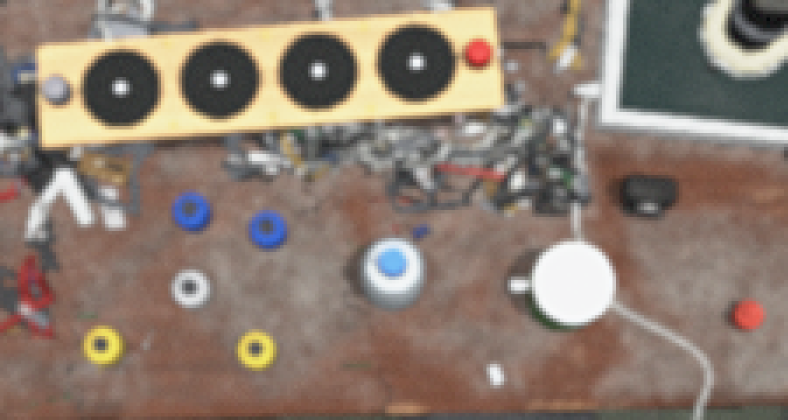

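c1 and c2 confirm it: the pale bottle with the grey nozzle is at c2 (190,288), between two yellow and two blue look-alikes. The white bottle's cap is at c2 (392,262), the tin at (573,283) and the red bottle at (748,315). The red post is at (478,53). Next I'll refine the positions with masks and compute the first move.

```bash
cat > meas.py <<'E'
from h import *
t=dict(np.load("pics/top0.npz"));s=dict(np.load("pics/scene0.npz"))
def blob(d,uv,r,f):
    u,v=uv;p=d["img"][v-r:v+r+1,u-r:u+r+1].astype(int);m=f(p).astype(np.uint8)
    n,l,st,c=cv2.connectedComponentsWithStats(m);k=1+st[1:,4].argmax();return c[k]+[u-r,v-r],st[k,4]
br=lambda p:p.min(2)>215
dark=lambda p:p.max(2)<75
red=lambda p:(p[...,2]>130)&(p[...,1]<90)
blue=lambda p:(p[...,0]-p[...,2]>70)
for n,u,r,f,z,u2,r2 in[("red",(353,230),8,red,30,(340,312),14),("tin",(303,221),16,br,93,(285,241),22),("white",(253,216),9,blue,132,(238,198),9),
  ("pad1",(175,165),13,dark,108,(216,145),14),("pad2",(203,162),13,dark,108,(238,155),14),("pad3",(231,160),13,dark,108,(263,165),14),("pad4",(260,158),13,dark,108,(289,176),14),("clearnoz",(194,222),4,lambda p:p.max(2)<130,48,(188,198),5)]:
    c,a=blob(t,u,r,f);c2,a2=blob(s,u2,r2,f);print(n,np.round(c,1),a,np.round(onz(t,c,z),1),np.round(onz(s,c2,z),1),a2,"tri",np.round(tri(t,c,s,c2),1))
for u,z in(((245,120),0),((245,107),90),((205,118),0)):print("box",onz(t,u,z))
E
python3 meas.py
```

```text
red [351.5 229.9] 24 [ 392.1 -352.    30. ] [ 385.2 -361.6   30. ] 108 tri [ 394.8 -356.8   14.1]
tin [303.5 220.3] 412 [ 415.7 -206.1   93. ] [ 414.3 -205.8   93. ] 535 tri [ 415.4 -205.7   92.1]
white [251.6 214.5] 49 [430.  -61.4 132. ] [423.3 -67.5 132. ] 106 tri [430.9 -61.1 123.8]
pad1 [174.3 164.7] 300 [580.4 154.2 108. ] [578.5 155.  108. ] 211 tri [579.8 154.9 107.6]
pad2 [202.4 162.3] 295 [585.4  74.7 108. ] [583.5  75.6 108. ] 235 tri [584.7  75.4 107.7]
pad3 [230.5 159.9] 291 [590.7  -5.  108. ] [589.2  -4.1 108. ] 266 tri [590.2  -4.4 107.8]
pad4 [258.5 157.5] 293 [595.7 -84.5 108. ] [593.8 -84.1 108. ] 302 tri [595.3 -84.  107.2]
clearnoz [193.9 221.9] 8 [423.8 106.3  48. ] [424.5 108.   48. ] 36 tri [423.4 106.2  49.7]
box [745.53872352 -47.46113371   0.        ]
box [753.88892342 -49.09101081  90.        ]
box [ 7.55057134e+02  7.71060911e+01 -2.27373675e-13]
```

Call:
apply_moves --series '[[[0,0,0,0,0,7.77,1],[0,0,0,0,0,7.77,1],[0,0,0,0,0,7.77,1],[0,0,0,0,0,7.77,1],[0,0,0,0,0,7.77,1],[0,0,0,0,0,7.77,1],[0,0,0,0,0,7.77,1],[0,0,0,0,0,7.77,1],[0,0,0,0,0,7.77,0.7],[0,0,0,0,0,0,0.6]]]'

```text
t: 1.1
ee_pos: [214.1, 586.9, 236.3]
orientation: [2.222, 2.22, -0.001]
ft_force: [0.0, -0.6, 0.4]
width: 75.4
```

Call:
apply_moves --series '[[[-4,1.75,0.5,0,0,0,0.6],[-4,1.75,0.5,0,0,0,0.6],[-4,1.75,0.5,0,0,0,0.6],[-4,1.75,0.5,0,0,0,0.6],[-4,1.75,0.5,0,0,0,0.6],[-4,1.75,0.5,0,0,0,0.6],[-4,1.75,0.5,0,0,0,0.6],[-4,1.75,0.5,0,0,0,0.6],[-4,1.75,0.5,0,0,0,0.6],[-4,1.75,0.5,0,0,0,0.6],[-4,1.75,0.5,0,0,0,0.6],[-4,1.75,0.5,0,0,0,0.6]]]'

```text
t: 2.3
ee_pos: [424.9, 105.6, 176.6]
orientation: [2.216, 2.227, 0.001]
ft_force: [0.6, 0.1, -0.5]
width: 52.7
```

Call:
apply_moves --series '[[[0,0,0,0,0,0,0.6],[0,0,0,0,0,0,0.6],[0,0,0,0,0,0,0.6]]]'

```text
t: 2.6
ee_pos: [424.0, 107.8, 176.7]
orientation: [-2.218, -2.224, 0.0]
ft_force: [0.1, 0.5, -0.2]
width: 53.0
```

```bash
cat > look.py <<'E'
import sys
from workcell import ctrl
from h import *
n=sys.argv[1];cam=sys.argv[2] if len(sys.argv)>2 else "wrist"
o=ctrl.get_obs();d=ctrl.get_image(cam)
print(round(float(o["t"]),2),np.round(o["ee_pos"],1),np.round(o["orientation"],3),np.round(o["ft_force"],1),round(float(o["width"]),1))
cv2.imwrite(f"pics/{n}.png",d["img"]);np.savez(f"pics/{n}.npz",**d)
E
python3 look.py w1
```

```text
2.6 [424.  107.8 176.7] [-2.218 -2.224  0.   ] [ 0.1  0.5 -0.2] 53.0
```

View pics/w1.png

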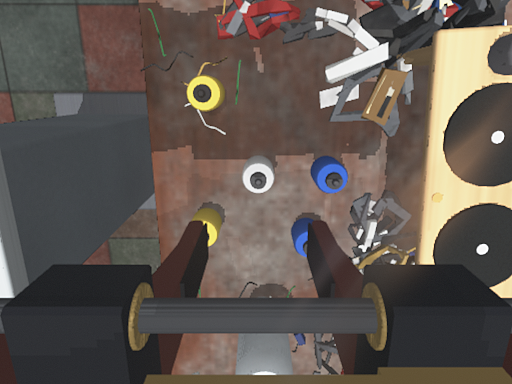

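The wrist view shows the pale bottle at (258,178), pad 1's dot at (497,137) and pad 2's dot at (482,249). I'll check them against the top-view positions.

```bash
python3 - <<'E'
from h import *
d=dict(np.load("pics/w1.npz"))
for n,u,z in(("clear noz",(258,180),50),("body top",(258,177),41),("pad1",(497,137),108),("pad2",(482,249),108)):print(n,np.round(onz(d,u,z),1))
print(np.round(d["cam_to_world"],2),d["K"])
E
```

```text
clear noz [425.1 111.5  50. ]
body top [425.1 111.8  41. ]
pad1 [580.7 156.2 108. ]
pad2 [586.1  75.9 108. ]
[[ 1.0000e+00  0.0000e+00  0.0000e+00  4.2412e+02]
 [ 0.0000e+00 -9.6000e-01 -2.8000e-01  1.8458e+02]
 [ 0.0000e+00  2.8000e-01 -9.6000e-01  3.2598e+02]
 [ 0.0000e+00  0.0000e+00  0.0000e+00  1.0000e+00]] [[333.2063183    0.         257.12617444]
 [  0.         333.2063183  187.01576069]
 [  0.           0.           1.        ]]
```

Call:
apply_moves --series '[[[0.15,0.05,3.9,0,0,0,0.6],[0,0,3.9,0,0,0,0.6],[0,0,3.9,0,0,0,0.6],[0,0,2.5,0,0,0,0.6],[0,0,1.5,0,0,0,0.6],[0,0,0,0,0,0,0.6],[0,0,0,0,0,0,0.2],[0,0,0,0,0,0,0.2],[0,0,0,0,0,0,0.2],[0,0,0,0,0,0,0.2],[0,0,0,0,0,0,0.2]]]'

```text
t: 3.75
ee_pos: [425.5, 109.0, 20.6]
orientation: [2.221, 2.221, 0.003]
ft_force: [-1.6, 1.7, 7.5]
width: 29.3
```

Call:
apply_moves --series '[[[0,0,-2,0,0,0,0.2],[0,0,-4,0,0,0,0.2],[0,0,-4,0,0,0,0.2],[0,0,-4,0,0,0,0.2],[0,0,-3,0,0,0,0.2],[-0.7,3.2,0,0,0,0,0.2],[-0.7,3.2,0,0,0,0,0.2],[-0.7,3.2,0,0,0,0,0.2],[-0.7,3.2,0,0,0,0,0.2],[-0.6,3.2,0,0,0,0,0.2],[0,0,0,0,0,0,0.2],[0,0,0,0,0,0,0.2]]]'

```text
t: 4.95
ee_pos: [584.5, 74.5, 189.5]
orientation: [-2.221, -2.221, 0.001]
ft_force: [-0.8, 0.7, 0.2]
width: 28.7
```

```bash
python3 look.py w2
```

```text
4.95 [584.5  74.5 189.5] [-2.221e+00 -2.221e+00  1.000e-03] [-0.8  0.7  0.2] 28.7
```

View pics/w2.png

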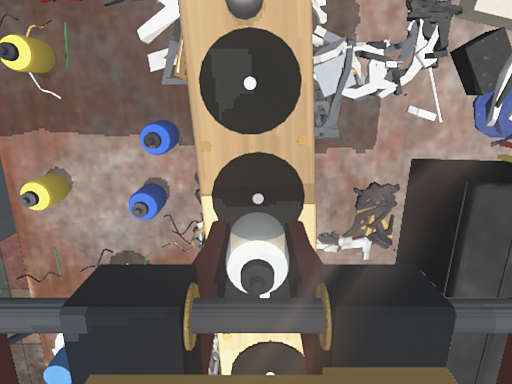

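The pale bottle is in the grip with its nozzle at (258,273). The pad 2 dot is at (258,199).

```bash
python3 - <<'E'
from h import *
d=dict(np.load("pics/w2.npz"))
for n,u,z in(("noz",(258,273),218.9),("body top ring",(258,266),210),("pad2",(258,199),108),("pad1",(250,83),108)):print(n,np.round(onz(d,u,z),1))
E
```

```text
noz [585.1  80.7 218.9]
body top ring [585.1  78.8 210. ]
pad2 [585.3  75.8 108. ]
pad1 [580.  156.5 108. ]
```

Call:
apply_moves --series '[[[-0.35,0.06,2,0,0,0,0.2],[0,0,2,0,0,0,0.2],[0,0,1.2,0,0,0,0.2],[0,0,0.7,0,0,0,0.2],[0,0,0.1,0,0,0,0.2],[0,0,0,0,0,0,0.2],[0,0,0,0,0,0,0.2]]]'

```text
t: 5.7
ee_pos: [586.0, 71.4, 130.4]
orientation: [2.22, 2.222, 0.001]
ft_force: [-0.2, -0.5, -0.5]
width: 28.4
```

Call:
apply_moves --series '[[[0,0,0.15,0,0,0,0.2],[0,0,0,0,0,0,0.2],[0,0,0,0,0,0,0.5],[0,0,0,0,0,0,0.5],[0,0,0,0,0,0,0.5],[0,0,-2,0,0,0,0.5],[0,0,-3.5,0,0,0,0.5],[0,0,-3,0,0,0,0.5],[-0.7,-4,0,0,0,0,0.5],[-2,-4,0,0,0,0,0.5],[-3,-3.5,0,0,0,0,0.5],[-3,-3.5,0,0,0,0,0.5]]]'

```text
t: 6.9
ee_pos: [433.9, -16.2, 213.2]
orientation: [2.219, 2.223, -0.0]
ft_force: [1.1, -1.0, -0.8]
width: 43.9
```

Call:
apply_moves --series '[[[-4,-1.5,0,0,0,0,0.6],[-4,-1,0,0,0,0,0.6],[-4,-1,0,0,0,0,0.6],[-4,-1,0,0,0,0,0.6],[-4,0,0,0,0,0,0.6],[-4,0,0,0,0,0,0.6],[-4,0,0,0,0,0,0.6],[-4,0,0.5,0,0,0,0.6],[-2,0,1,0,0,0,0.6],[0,0,0,0,0,0,0.6],[0,0,0,0,0,0,0.6]]]'

```text
t: 8.0
ee_pos: [390.2, -355.3, 197.8]
orientation: [-2.221, -2.22, -0.0]
ft_force: [-0.2, 0.1, -0.1]
width: 52.9
```

```bash
python3 look.py w3; python3 - <<'E'
from h import *
d=dict(np.load("pics/w3.npz"));p=d["img"].astype(int)
m=((p[...,2]>110)&(p[...,1]<90)&(p[...,2]-p[...,1]>70)).astype(np.uint8);m[260:]=0
n,l,st,c=cv2.connectedComponentsWithStats(m)
for k in range(1,n):
    if st[k,4]>150:print(st[k],c[k],np.round(onz(d,c[k],22),1))
E
```

```text
8.0 [ 390.2 -355.3  197.8] [-2.221 -2.22  -0.   ] [-0.2  0.1 -0.1] 52.9
```

View pics/w3.png

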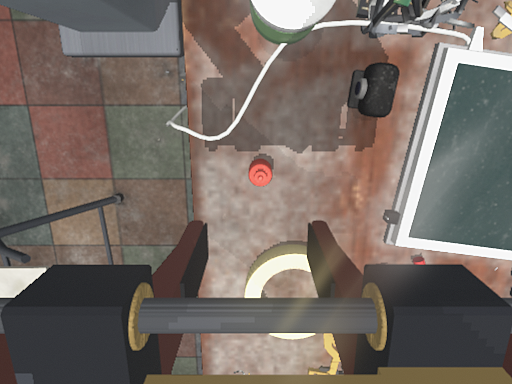

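The red bottle is at (260,172), with its nozzle at (260,177). The tape ring is below it, clear of the fingers.

```bash
python3 - <<'E'
from h import *
d=dict(np.load("pics/w3.npz"))
for u,z in(((260,177),40),((260,174),33),((275,280),15),((295,245),20)):print(np.round(onz(d,u,z),1))
E
```

```text
[ 393.1 -356.8   40. ]
[ 393.1 -355.6   33. ]
[ 410.4 -482.9   15. ]
[ 431.  -437.3   20. ]
```

Call:
apply_moves --series '[[[-0.1,0.25,4,0,0,0,0.55],[0,0,4,0,0,0,0.5],[0,0,4,0,0,0,0.5],[0,0,3.5,0,0,0,0.5],[0,0,1.8,0,0,0,0.5],[0,0,0.6,0,0,0,0.5],[0,0,0,0,0,0,0.5],[0,0,0,0,0,0,0.1],[0,0,0,0,0,0,0.1],[0,0,0,0,0,0,0.1],[0,0,0,0,0,0,0.1],[0,0,0,0,0,0,0.1]]]'

```text
t: 9.25
ee_pos: [393.7, -357.3, 20.3]
orientation: [2.22, 2.221, 0.0]
ft_force: [-0.8, 1.4, 7.9]
width: 22.9
```

Call:
apply_moves --series '[[[0,0,-2,0,0,0,0.1],[0,0,-4,0,0,0,0.1],[0,0,-4,0,0,0,0.1],[0,0,-4,0,0,0,0.1],[0,0,-4,0,0,0,0.1],[4.3,0,0,0,0,0,0.1],[4.3,0,0,0,0,0,0.1],[4.3,0,0,0,0,0,0.1],[4.3,0,0,0,0,0,0.1],[4.3,0,0,0,0,0,0.1],[4.3,0,0,0,0,0,0.1],[4.3,0,0,0,0,0,0.1]]]'

```text
t: 10.45
ee_pos: [392.8, -54.3, 199.7]
orientation: [2.221, 2.221, 0.001]
ft_force: [0.2, -0.0, -0.7]
width: 22.5
```

Call:
apply_moves --series '[[[3.5,3.1,0,0,0,0,0.1],[3.5,3.1,0,0,0,0,0.1],[3.5,3.1,0,0,0,0,0.1],[3.5,3.1,0,0,0,0,0.1],[3.5,3.1,0,0,0,0,0.1],[3.5,3.1,0,0,0,0,0.1],[0,0,0,0,0,0,0.1],[0,0,0,0,0,0,0.1]]]'

```text
t: 11.25
ee_pos: [578.8, 154.9, 198.9]
orientation: [-2.219, -2.223, 0.001]
ft_force: [-0.3, -0.3, -1.0]
width: 22.8
```

```bash
python3 look.py w4
```

```text
11.25 [578.8 154.9 198.9] [-2.219e+00 -2.223e+00  1.000e-03] [-0.3 -0.3 -1. ] 22.8
```

View pics/w4.png

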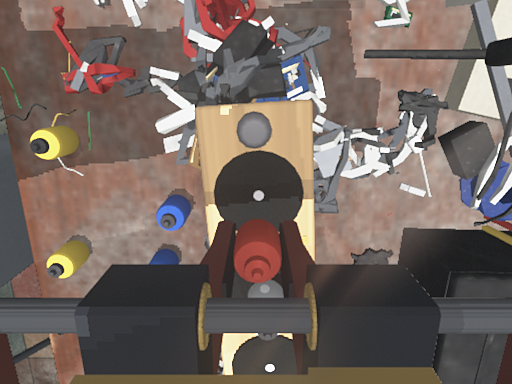

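The red bottle is held with its nozzle at about (257,268), and pad 1's dot is at (258,196). The pale bottle stands behind it on pad 2.

```bash
python3 - <<'E'
from h import *
d=dict(np.load("pics/w4.npz"));p=d["img"].astype(int)
m=((p[...,2]-p[...,1]>40)&(p[...,2]>80)).astype(np.uint8);m[:200]=0;m[:,:233]=0;m[:,281:]=0
ys,xs=np.nonzero(m);print(xs.min(),xs.max(),ys.min(),ys.max())
for y in range(215,292,6):print(y,p[y,257])
for u,z in(((257,268),215),((257,276),218.6),((258,196),108)):print(np.round(onz(d,u,z),1))
# predicted px for bottle centred at TCP
for x,y,z in((578.8,154.9,218.6),(578.8,154.9,211.6),(578.8,154.9+12,211.6),(578.8,154.9-12,211.6),(578.8,154.9+12,178.6)):print(np.round(proj(d,(x,y,z))))
E
```

```text
234 280 219 349
215 [62 64 67]
221 [ 45  52 109]
227 [ 48  55 115]
233 [ 50  57 122]
239 [ 53  61 134]
245 [ 67  77 174]
251 [ 68  78 176]
257 [ 47  53 118]
263 [ 72  82 182]
269 [ 52  59 135]
275 [ 72  80 173]
281 [ 61  70 162]
287 [113 112 112]
[579.  155.7 215. ]
[579.  153.8 218.6]
[579.7 155.5 108. ]
[257. 274.]
[257. 266.]
[257. 242.]
[257. 289.]
[257. 215.]
```

Call:
apply_moves --series '[[[0.02,0.13,2.5,0,0,0,0.1],[0,0,2.2,0,0,0,0.1],[0,0,1.4,0,0,0,0.1],[0,0,0.7,0,0,0,0.1],[0,0,0.25,0,0,0,0.1],[0,0,0,0,0,0,0.1],[0,0,0,0,0,0,0.4],[0,0,0,0,0,0,0.4],[0,0,0,0,0,0,0.45],[0,0,-2,0,0,0,0.45],[0,0,-4,0,0,0,0.5],[0,0,-4,0,0,0,0.8]]]'

```text
t: 12.5
ee_pos: [579.7, 154.5, 229.4]
orientation: [-2.22, -2.221, 0.002]
ft_force: [0.3, 0.6, -0.2]
width: 48.8
```

Call:
apply_moves --series '[[[-1,-3,0,0,0,0,1],[-2,-3,0,0,0,0,1],[-3,-3,0,0,0,0,1],[-4,-3,0,0,0,0,1],[-4,-3,0,0,0,0,1],[-4,-1.5,0,0,0,0,1],[-4,0,0,0,0,0,1],[-4,0,0,0,0,0,1],[-4,0,0,0,0,0,1],[-4,0,0,0,0,0,1],[-2,0,0,0,0,0,1],[0,0,0,0,0,0,1]]]'

```text
t: 13.7
ee_pos: [415.7, -207.8, 229.1]
orientation: [2.223, 2.217, 0.0]
ft_force: [-0.4, -0.5, 0.2]
width: 87.8
```

```bash
python3 look.py w5; python3 look.py s5 scene
```

```text
13.7 [ 415.7 -207.8  229.1] [2.223 2.217 0.   ] [-0.4 -0.5  0.2] 87.8
13.75 [ 415.4 -206.4  228.8] [2.223 2.219 0.   ] [0.8 0.4 1. ] 87.7
```

View pics/w5.png

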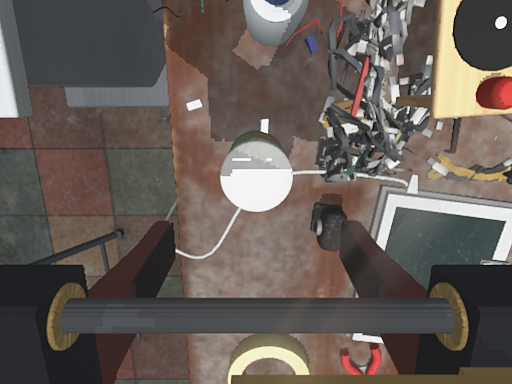

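The lid circle is centred at about (257,174) with the fingers wide open. The web camera at (328,222) is clear of them.

```bash
python3 - <<'E'
from h import *
d=dict(np.load("pics/w5.npz"));p=d["img"].astype(int)
m=(p.min(2)>125).astype(np.uint8);m=cv2.morphologyEx(m,cv2.MORPH_OPEN,np.ones((9,9)));m[:110]=0;m[230:]=0;m[:,:200]=0;m[:,310:]=0
c=max(cv2.findContours(m,0,1)[0],key=cv2.contourArea);(q,r)=cv2.minEnclosingCircle(c);print(q,r,np.round(onz(d,q,93),1),cv2.boundingRect(c))
E
```

```text
(256.24908447265625, 176.33026123046875) 36.55144500732422 [ 415.4 -203.4   93. ] (221, 141, 72, 71)
```

Call:
apply_moves --series '[[[0.12,0,3.8,0,0,0,1],[0,0,4,0,0,0,1],[0,0,4,0,0,0,1],[0,0,3.6,0,0,0,1],[0,0,2,0,0,0,1],[0,0,1,0,0,0,1],[0,0,0,0,0,0,1],[0,0,0,0,0,0,0.5],[0,0,0,0,0,0,0.5],[0,0,0,0,0,0,0.5],[0,0,0,0,0,0,0.5]]]'

```text
t: 14.9
ee_pos: [415.8, -204.6, 45.5]
orientation: [2.22, 2.221, 0.001]
ft_force: [-1.3, 0.3, 7.0]
width: 62.4
```

Call:
apply_moves --series '[[[0,0,-2,0,0,0,0.5],[0,0,-3,0,0,0,0.5],[0,0,-4,0,0,0,0.5],[0,0,-4,0,0,0,0.5],[0,0,-4,0,0,0,0.5],[3,2.6,0,0,0,0,0.5],[3,2.6,0,0,0,0,0.5],[3,2.6,0,0,0,0,0.5],[3,2.6,0,0,0,0,0.5],[3,2.6,0,0,0,0,0.5],[3,2.6,0,0,0,0,0.5],[2,1.85,0,0,0,0,0.5]]]'

```text
t: 16.1
ee_pos: [590.9, -2.3, 214.7]
orientation: [2.22, 2.223, 0.001]
ft_force: [-0.4, -1.3, -2.0]
width: 62.5
```

Call:
apply_moves --series '[[[0,0,0,0,0,0,0.5],[0,0,0,0,0,0,0.5]]]'

```text
t: 16.3
ee_pos: [589.3, -4.0, 214.3]
orientation: [-2.219, -2.223, 0.001]
ft_force: [-0.1, 0.3, -1.6]
width: 62.8
```

```bash
python3 look.py w6;  python3 - <<'E'
from h import *
d=dict(np.load("pics/w6.npz"))
print("lid pred", [np.round(proj(d,q)) for q in((590.3,-4.6,263),(590.3,27.4,263),(590.3,-36.6,263))])
E
```

```text
16.3 [589.3  -4.  214.3] [-2.219e+00 -2.223e+00  1.000e-03] [-0.1  0.3 -1.6] 62.8
lid pred [array([259., 318.]), array([259., 235.]), array([259., 390.])]
```

View pics/w6.png

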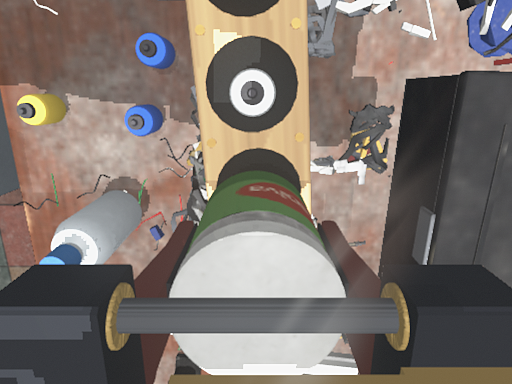

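The tin's lid spans about rows 232–377. The pale bottle stands on pad 2 with its nozzle at (252,94). I'll work out the offsets.

```bash
python3 - <<'E'
from h import *
d=dict(np.load("pics/w6.npz"));p=d["img"]
print("noz",np.round(onz(d,(252,94),158),1), "ring pad2 c",np.round(onz(d,(252,85),108),1))
for y in list(range(220,250,3))+list(range(350,384,3)):print(y,p[y,258],end=" ")
a=np.linspace(0,6.28,200)
for dy in(-2,0,2,4):
    q=np.array([proj(d,(589.3+32*np.cos(t),-4+dy+32*np.sin(t),261.8)) for t in a]);print(dy,q.min(0).round(),q.max(0).round())
g=cv2.cvtColor(p,6)
print([ (y,g[y,150:200:3].tolist()) for y in (275,290)]);print([(y,g[y,320:370:3].tolist()) for y in (275,290)])
E
```

```text
noz [586.4  71.1 158. ] ring pad2 c [585.6  77.1 108. ]
220 [138 141 140] 223 [152 156 155] 226 [148 150 149] 229 [155 157 156] 232 [230 232 231] 235 [228 231 230] 238 [225 226 226] 241 [225 227 227] 244 [224 226 226] 247 [224 226 225] 350 [215 217 217] 353 [215 218 217] 356 [214 217 215] 359 [212 215 214] 362 [212 214 213] 365 [249 249 249] 368 [247 247 247] 371 [247 247 247] 374 [255 255 255] 377 [ 88 116 131] 380 [ 89 117 133] 383 [ 87 115 131] -2 [167. 238.] [346. 390.]
0 [167. 232.] [346. 386.]
2 [166. 226.] [347. 382.]
4 [166. 221.] [347. 378.]
[(275, [66, 66, 67, 66, 66, 67, 66, 52, 46, 203, 210, 214, 215, 216, 215, 215, 216]), (290, [65, 64, 67, 65, 64, 66, 59, 218, 210, 215, 215, 216, 217, 217, 217, 216, 215])]
[(275, [216, 215, 217, 218, 216, 215, 181, 57, 59, 73, 75, 77, 78, 81, 87, 85, 84]), (290, [218, 219, 219, 218, 219, 217, 217, 212, 186, 84, 91, 90, 90, 89, 86, 85, 82])]
```

Call:
apply_moves --series '[[[-0.05,0.1,2,0,0,0,0.5],[0,0,2,0,0,0,0.5],[0,0,1.2,0,0,0,0.5],[0,0,0.6,0,0,0,0.5],[0,0,0.25,0,0,0,0.5],[0,0,0,0,0,0,0.5]]]'

```text
t: 16.95
ee_pos: [590.9, -5.0, 154.4]
orientation: [2.221, 2.221, 0.0]
ft_force: [0.5, -0.6, -1.3]
width: 62.3
```

Call:
apply_moves --series '[[[0,0,0.12,0,0,0,0.5],[0,0,0,0,0,0,0.5],[0,0,0,0,0,0,1],[0,0,0,0,0,0,1],[0,0,0,0,0,0,1],[0,0,0,0,0,0,1],[0,0,-2,0,0,0,1],[0,0,-4,0,0,0,1],[0,0,-4,0,0,0,1],[0,0,-2,0,0,0,1]]]'

```text
t: 17.95
ee_pos: [592.2, -4.8, 276.6]
orientation: [2.219, 2.22, 0.005]
ft_force: [0.2, -0.1, 0.3]
width: 87.8
```

Call:
apply_moves --series '[[[-1.5,-4,0,0,0,0,1],[-1.5,-4,0,0,0,0,1],[-1.5,-4,0,0,0,0,1],[-1.3,-4,0,0,0,0,1],[0,0,0,0,0,0,0.85],[0,0,0,0,0,0,0.85]]]'

```text
t: 18.55
ee_pos: [430.9, -63.1, 273.5]
orientation: [2.221, 2.22, 0.002]
ft_force: [1.1, -0.4, 0.0]
width: 76.1
```

```bash
python3 look.py w7; python3 look.py t7 top; python3 look.py s7 scene; python3 - <<'E'
from h import *
d=dict(np.load("pics/w7.npz"));p=d["img"].astype(int)
m=((p[...,0]-p[...,2]>60)).astype(np.uint8);m[290:]=0
n,l,st,c=cv2.connectedComponentsWithStats(m)
for k in range(1,n):
    if st[k,4]>100:print(st[k],c[k],np.round(onz(d,c[k],132),1))
t=cv2.resize(dict(np.load("pics/t7.npz"))["img"][135:245,140:310],None,fx=4.5,fy=4.5,interpolation=3);cv2.imwrite("pics/t7c.png",t)
E
```

```text
18.55 [430.9 -63.1 273.5] [2.221e+00 2.220e+00 2.000e-03] [ 1.1 -0.4  0. ] 76.1
18.6 [431.8 -63.  273.6] [2.22e+00 2.22e+00 2.00e-03] [-0.4 -0.2  0.1] 75.5
18.65 [432.2 -62.9 273.5] [2.220e+00 2.221e+00 2.000e-03] [ 0.9 -0.1  0.6] 74.9
[298   0  30  15 302] [311.99006623   5.62913907] [474.6  78.2 132. ]
[282  48  28  28 470] [294.78085106  62.14468085] [462.4  36.5 132. ]
[245 165  24  24 467] [256.41541756 176.39614561] [430.8 -60.1 132. ]
```

View pics/w7.png

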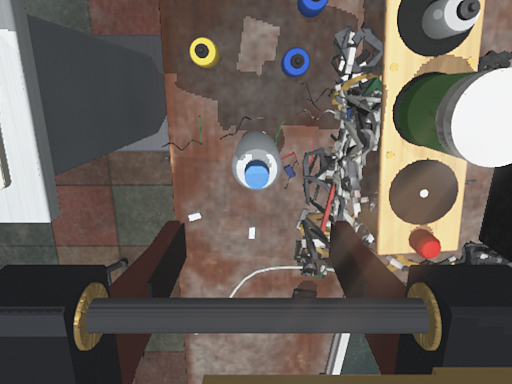

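View pics/t7c.png

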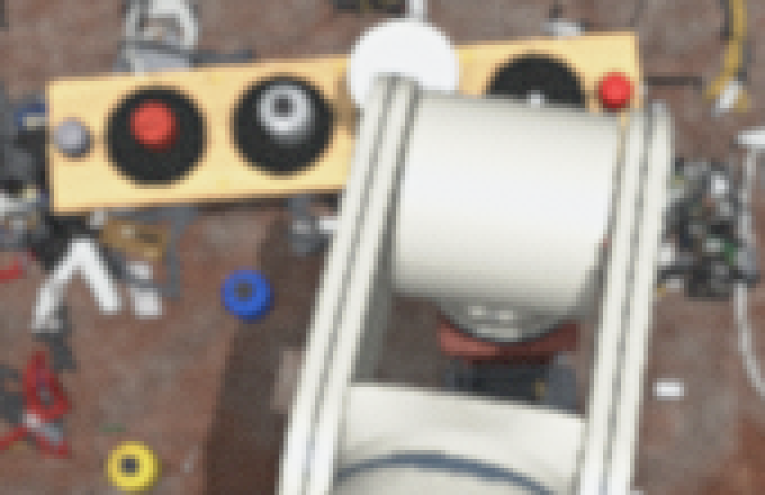

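In w7 the cap is at (256,176). In the top crop the red bottle, pale bottle and tin stand on pads 1, 2 and 3, with pad 4 free at (537,98). Next I'll grasp the white bottle just below its shoulder.

Call:
apply_moves --series '[[[0.18,-0.1,4,0,0,0,0.85],[0,0,4,0,0,0,0.85],[0,0,4,0,0,0,0.85],[0,0,4,0,0,0,0.85],[0,0,2.5,0,0,0,0.85],[0,0,1.1,0,0,0,0.85],[0,0,0.5,0,0,0,0.85],[0,0,0,0,0,0,0.4],[0,0,0,0,0,0,0.4],[0,0,0,0,0,0,0.4],[0,0,0,0,0,0,0.4],[0,0,0,0,0,0,0.4]]]'

```text
t: 19.9
ee_pos: [430.7, -61.2, 73.0]
orientation: [2.22, 2.221, 0.002]
ft_force: [-0.9, -0.4, 6.9]
width: 51.2
```

```bash
python3 - <<'E'
from h import *
t=dict(np.load("pics/t7.npz"));w=dict(np.load("pics/w7.npz"))
# crop px -> top px
f=lambda u:((u[0]+.5)/4.5+140-.5,(u[1]+.5)/4.5+135-.5)
for n,u,z in(("red noz",(154,122),148),("clear noz",(284,104),158),("pad1",(156,136),108),("pad2",(283,125),108),("post",(615,90),131)):print(n,np.round(onz(t,f(u),z),1))
for n,u,z in(("pad4",(424,193),108),("clear noz",(469,9),158)):print("w7",n,np.round(onz(w,u,z),1))
E
```

```text
red noz [578.7 148.9 148. ]
clear noz [585.5  68.5 158. ]
pad1 [579.9 154.3 108. ]
pad2 [585.2  74.3 108. ]
post [ 596.8 -133.8  131. ]
w7 pad4 [596.5 -83.3 108. ]
w7 clear noz [583.5  70.2 158. ]
```

Call:
apply_moves --series '[[[0,0,-2,0,0,0,0.4],[0,0,-3,0,0,0,0.4],[0,0,-4,0,0,0,0.4],[0,0,-4,0,0,0,0.4],[0,0,-3,0,0,0,0.4],[-0.5,2.8,0,0,0,0,0.4],[-0.4,2.8,0,0,0,0,0.4],[-0.4,2.8,0,0,0,0,0.4],[-0.4,2.8,0,0,0,0,0.4],[-0.4,2.8,0,0,0,0,0.4],[-0.2,2.5,0,0,0,0,0.4],[0,0,0,0,0,0,0.4]]]'

```text
t: 21.1
ee_pos: [597.4, -84.3, 232.1]
orientation: [2.22, 2.221, 0.002]
ft_force: [0.2, -0.3, -1.8]
width: 50.9
```

```bash
python3 look.py w8; python3 look.py s8 scene; python3 - <<'E'
from h import *
s=dict(np.load("pics/s8.npz"))
cv2.imwrite("pics/s8c.png",cv2.resize(s["img"][110:230,180:340],None,fx=4.5,fy=4.5,interpolation=3))
E
```

```text
21.1 [597.4 -84.3 232.1] [2.220e+00 2.221e+00 2.000e-03] [ 0.2 -0.3 -1.8] 50.9
21.15 [595.5 -84.  231.7] [-2.221 -2.222  0.   ] [-0.  -0.6 -1.3] 51.0
```

View pics/s8c.png

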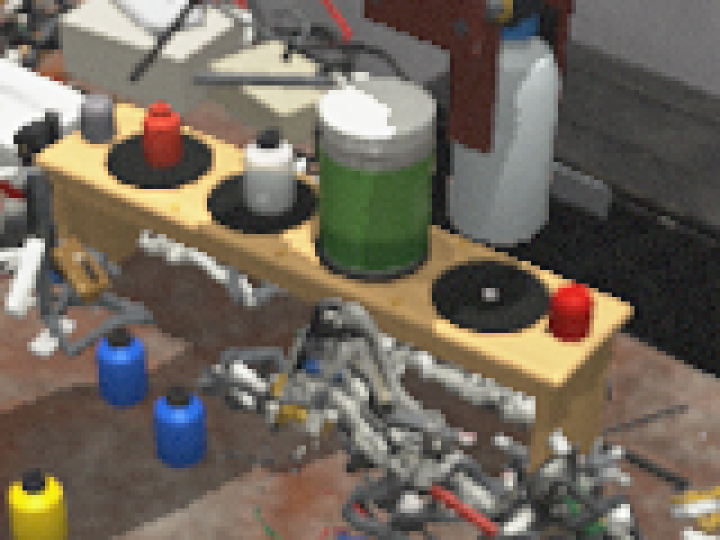

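The scene crop shows red at col 162 over pad 1 (centre 160), pale at col 270 over pad 2 (centre about 265), the tin on pad 3, and the white bottle held above pad 4.

```bash
python3 - <<'E'
from h import *
s=dict(np.load("pics/s8.npz"))
f=lambda u:((u[0]+.5)/4.5+180-.5,(u[1]+.5)/4.5+110-.5)
for n,u,z in(("red foot",(162,159),108),("clear foot",(270,204),108),("red noz",(162,107),147),("clear noz",(268,134),157),("pad1",(160,161),108),("pad4",(491,295),108),("lid",(378,108),201)):print(n,np.round(onz(s,f(u),z),1))
w=dict(np.load("pics/w8.npz"))
# red & clear in w8: print pixel candidates for centred placement, and lid edge
p=w["img"].astype(int)
m=((p[...,2]-p[...,1]>50)&(p[...,2]>90)).astype(np.uint8);m[230:]=0
n,l,st,c=cv2.connectedComponentsWithStats(m)
print([(st[k].tolist(),c[k].round(1)) for k in range(1,n) if st[k,4]>60])
for q in((580.3,155.2,148),(580.3,155.2,141),(585.5,75.4,158),(590.3,-4.6,201),(595.5,-84,291)):print(q,np.round(proj(w,q),1))
E
```

```text
red foot [581.3 155.1 108. ]
clear foot [586.4  70.9 108. ]
red noz [580.  150.8 147. ]
clear noz [585.3  70.4 157. ]
pad1 [578.8 154.4 108. ]
pad4 [596.5 -83.2 108. ]
lid [589.5  -6.  201. ]
[([33, 138, 7, 18, 70], array([ 36.3, 145.3])), ([126, 140, 30, 21, 84], array([141. , 147.8])), ([17, 152, 10, 45, 66], array([ 21.5, 173.1])), ([182, 176, 12, 54, 245], array([187.7, 207.7]))]
(580.3, 155.2, 148) [ 224.6 -223.7]
(580.3, 155.2, 141) [ 225.8 -212.3]
(585.5, 75.4, 158) [235.8 -58.8]
(590.3, -4.6, 201) [242.9  85.3]
(595.5, -84, 291) [251.  336.8]
```

View pics/w8.png

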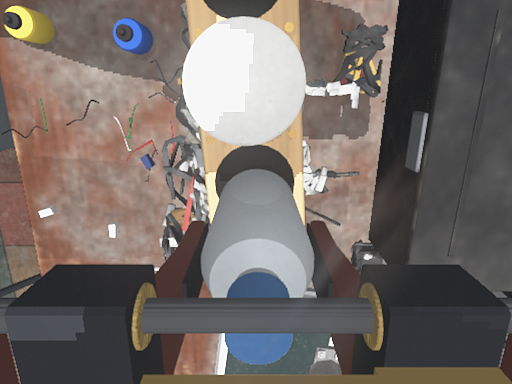

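The white bottle hangs straight, with its cap's lower edge at row 363 as predicted. The tin's lid centre is at (244,81) against a predicted (243,85), about 1.5 mm off. I'll lower the white bottle.

Call:
apply_moves --series '[[[0,0.02,2,0,0,0,0.4],[0,0,1.5,0,0,0,0.4],[0,0,0.8,0,0,0,0.4],[0,0,0.5,0,0,0,0.4],[0,0,0.2,0,0,0,0.4],[0,0,0.05,0,0,0,0.4],[0,0,0,0,0,0,0.4]]]'

```text
t: 21.9
ee_pos: [595.4, -84.0, 181.9]
orientation: [2.22, 2.222, 0.001]
ft_force: [0.5, 0.6, -1.6]
width: 51.1
```

Call:
apply_moves --series '[[[0,0,0.08,0,0,0,0.4],[0,0,0,0,0,0,0.4],[0,0,0,0,0,0,0.85],[0,0,0,0,0,0,0.85],[0,0,0,0,0,0,0.85],[0,0,0,0,0,0,0.85],[0,0,-1.5,0,0,0,0.85],[0,0,-4,0,0,0,0.85],[0,0,-4,0,0,0,0.85],[0,0,-1,0,0,0,0.85]]]'

```text
t: 22.9
ee_pos: [597.4, -84.3, 291.6]
orientation: [2.216, 2.217, 0.008]
ft_force: [1.1, 0.6, -0.4]
width: 74.6
```

Call:
apply_moves --series '[[[4,-0.2,0,0,0,0,0.6],[4,-0.2,0,0,0,0,0.6],[4,-0.2,0,0,0,0,0.6],[3.5,-0.3,0,0,0,0,0.6],[0,0,0,0,0,0,0.6],[0,0,0,0,0,0,0.6]]]'

```text
t: 23.5
ee_pos: [585.8, 71.5, 285.8]
orientation: [2.219, 2.224, -0.001]
ft_force: [-0.3, -1.3, 0.4]
width: 52.5
```

```bash
python3 look.py w9; python3 - <<'E'
from h import *
w=dict(np.load("pics/w9.npz"))
for q in((580.3,155.2,148),(585.5,75.4,158),(586,71,158),(580.3,155.2,108)):print(q,np.round(proj(w,q),1))
cv2.imwrite("pics/w9c.png",cv2.resize(w["img"][0:260,150:360],None,fx=2.3,fy=2.3,interpolation=3))
E
```

```text
23.5 [585.8  71.5 285.8] [ 2.219e+00  2.224e+00 -1.000e-03] [-0.3 -1.3  0.4] 52.5
(580.3, 155.2, 148) [250.3  82.3]
(585.5, 75.4, 158) [256.5 179.3]
(586, 71, 158) [257.  184.2]
(580.3, 155.2, 108) [251.1  83.4]
```

View pics/w9c.png

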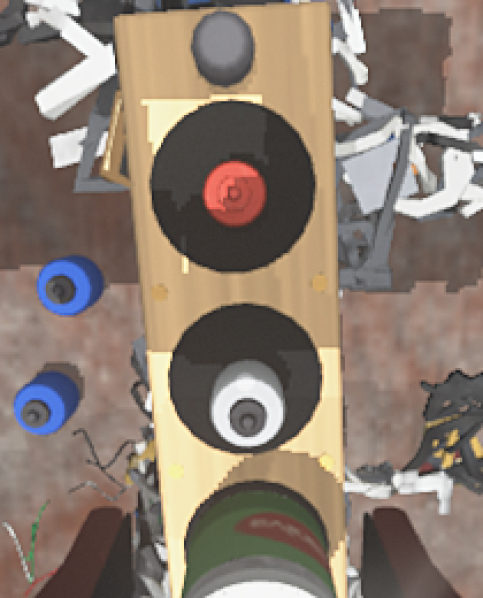

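Red is within about 2–3 mm of its pad's centre, with its nozzle at crop (235,194). Pale sits about 3–4 mm toward -y, with its nozzle at crop (248,417), so I'll nudge it by re-gripping high.

Call:
apply_moves --series '[[[0,0,3.5,0,0,0,0.6],[0,0,4,0,0,0,0.6],[0,0,4,0,0,0,0.6],[0,0,2.4,0,0,0,0.6],[0,0,0.8,0,0,0,0.6],[0,0,0,0,0,0,0.6],[0,0,0,0,0,0,0.2],[0,0,0,0,0,0,0.2],[0,0,0,0,0,0,0.2],[0,0,0,0,0,0,0.2],[0,0,0,0,0,0,0.2]]]'

```text
t: 24.65
ee_pos: [586.7, 71.1, 139.9]
orientation: [2.22, 2.221, 0.002]
ft_force: [-1.8, -1.1, 7.2]
width: 28.2
```

Call:
apply_moves --series '[[[0,0,-0.4,0,0,0,0.2],[0.35,-0.05,0,0,0,0,0.2],[0,0,0,0,0,0,0.2],[0,0,0.38,0,0,0,0.2],[0,0,0,0,0,0,0.2],[0,0,0,0,0,0,0.2]]]'

```text
t: 25.25
ee_pos: [585.8, 74.8, 139.5]
orientation: [2.221, 2.222, 0.001]
ft_force: [-2.1, 0.9, 9.0]
width: 28.4
```

Now I'll release, rise and move clear of the rack toward +y for the final check.

Call:
apply_moves --series '[[[0,0,0,0,0,0,0.5],[0,0,0,0,0,0,0.5],[0,0,0,0,0,0,0.5],[0,0,-1.5,0,0,0,0.5],[0,0,-4,0,0,0,0.5],[0,0,-4,0,0,0,0.5],[0,0,-4,0,0,0,0.5],[0,0,-2,0,0,0,0.5],[-2,-4,0,0,0,0,0.5],[-2,-4,0,0,0,0,0.5],[-2,-4,0,0,0,0,0.5],[-2,-3,0,0,0,0,0.5]]]'

```text
t: 26.45
ee_pos: [433.2, -6.0, 294.6]
orientation: [2.22, 2.222, 0.0]
ft_force: [0.2, -1.3, 0.5]
width: 44.2
```

Call:
apply_moves --series '[[[4,-1,0,0,0,0,0.5],[4,-1,0,0,0,0,0.5],[4,-1,0,0,0,0,0.5],[4,0,0,0,0,0,0.5],[4,0,0,0,0,0,0.5],[4,0,0,0,0,0,0.5],[4,0,0,0,0,0,0.5],[0,0,0,0,0,0,0.5],[0,0,0,0,0,0,0.5]]]'

```text
t: 27.35
ee_pos: [405.1, 275.0, 294.4]
orientation: [2.218, 2.224, 0.0]
ft_force: [-0.2, -0.0, 0.3]
width: 44.0
```

```bash
python3 look.py t9 top;python3 look.py s9 scene; python3 - <<'E'
from h import *
s=dict(np.load("pics/s9.npz"));t=dict(np.load("pics/t9.npz"))
a=cv2.resize(s["img"][90:230,180:380],None,fx=4,fy=2.9*4/2.9,interpolation=3)[:, :800]
b=cv2.resize(t["img"][135:205,140:340],None,fx=4,fy=4,interpolation=3)
o=np.vstack([a,b]);o=cv2.resize(o,None,fx=.71,fy=.71) if o.shape[0]>600 else o
cv2.imwrite("pics/f.png",o);print(o.shape)
P=[("red",580.3,155.2,40),("clear",585.5,75.4,50),("tin",590.3,-4.6,93),("white",595.7,-84,132)]
for n,x,y,h in P:
    for d,nm in((t,"top"),(s,"scene")):print(n,nm,np.round(proj(d,(x,y,108+h)),1))
p=t["img"].astype(int)
def bl(f,x0,x1,y0,y1):
    m=np.zeros(p.shape[:2],np.uint8);m[y0:y1,x0:x1]=f(p)[y0:y1,x0:x1];n,l,st,c=cv2.connectedComponentsWithStats(m);k=1+st[1:,4].argmax();return c[k].round(1),st[k,4]
print("red",bl(lambda p:(p[...,2]-p[...,1]>60),160,190,150,180),"clearbody",bl(lambda p:p.min(2)>130,193,212,150,175),"lid",bl(lambda p:p.min(2)>200,215,245,135,175),"cap",bl(lambda p:p[...,0]-p[...,2]>60,245,275,130,175))
E
```

```text
27.35 [405.1 275.  294.4] [2.218 2.224 0.   ] [-0.2 -0.   0.3] 44.0
27.4 [405.1 274.1 294.2] [ 2.22   2.223 -0.   ] [ 0.5 -0.6  0.2] 43.8
(596, 568, 3)
red top [171.6 161.2]
red scene [214.5 132.5]
clear top [200.2 157.8]
clear scene [237.8 138.4]
tin top [228.7 151.2]
tin scene [263.4 133.3]
white top [258.9 144.3]
white scene [292.5 128.9]
red (array([173.6, 162.1]), np.int32(71)) clearbody (array([201.6, 159.2]), np.int32(85)) lid (array([229.4, 150.8]), np.int32(455)) cap (array([259.1, 144.8]), np.int32(63))
```

View pics/f.png

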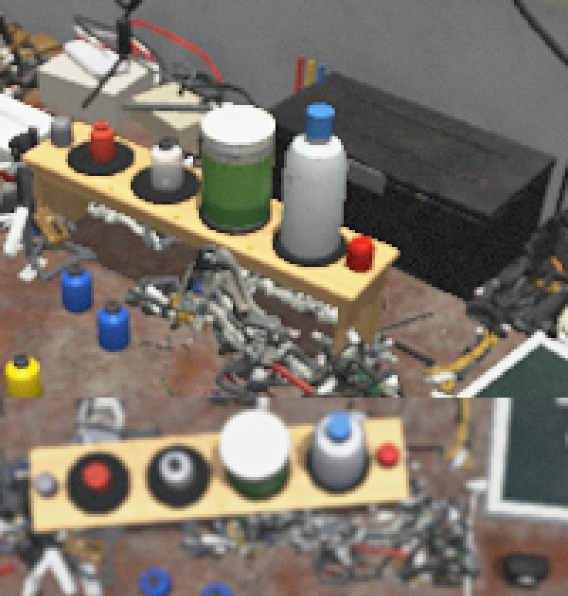

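All four stand upright in the right order, the web camera is at its place (bottom right of f.png), and the arm is clear. Handing in.

```bash
python3 -c "
from workcell import ctrl
print(ctrl.close_job())"
```

```text
the job is handed in; nothing more can be done
None
```

The four containers stand upright on the rack in height order, and I handed the job in at about 27 s of the 112 s. From the red post the order is white bottle (pad 4), green tin (pad 3), pale bottle (pad 2) and red bottle (pad 1).

- **Pale bottle correction:** the first placing was about 3–4 mm toward -y, so I re-gripped it and moved it 3.5 mm.
- **Centring:** in the last top view the tin and white bottle were within about 2 mm of their pad centres. Red and pale read about 3 mm off, toward -y. The views disagreed on those two by a few millimetres (red 0–4 mm off, pale 2–6 mm before I moved it). I did not refine them further.
- **Surroundings:** I did not touch the web camera. In the last pictures it was where it started, and so were the two blue look-alikes. The yellow ones were only partly in view. The arm was clear of everything, and the wrist forces I read stayed below about 10 N.

I viewed 15 pictures, one over the budget.

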